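# Chock a pipe offcut with a keeper plate on a hammer-head stud

## Robot

A 6-joint arm with a two-finger parallel gripper is mounted at the origin on a cart in front of the work surface, level with it; the furniture and walls round the work are solid. World frame = base frame: x ahead of the robot, y to its left, z up, the work surface at z = 0. Lengths are in m, angles in rad, forces in N, time in s.
With the tool pointing down it reaches from about 0.25 to 0.8 m from the base axis. Payload 3.9 kg.
Tool frame: the origin (TCP) lies at the very end of the fingers, on their centre line; the grasp point (between the pads) lies 19 mm behind it; z points along the fingers, y is the direction in which the jaws open and shut (so a half turn about z gives the same grasp; the last joint's range is limited). The gripper opens to 85 mm and grips with 20 to 120 N. Pads are 22 mm wide; open, the fingers measure 114 mm over their backs; the gripper's body (76 mm by 85 mm) begins 54 mm behind the grasp point. The pads swing forward as they close: fully open they stand 13 mm farther back than shut.
Start: joints at [1.273, 0.26, -0.138, 1.173, 0, 1.571], TCP at [0.154, 0.502, 0.193] pointing down, gripper open.
Joint ranges: [-2.78, 2.78], [-0.83, 1.72], [-1.28, 1.37], [-1.9, 2.12], [-1.57, 1.48], [-3.14, 3.14]. Speed limits (rad/s): [2.57, 2.57, 3.14, 3.14, 3.14, 3.14].

## Interface

Orientations are given as a rotation vector (axis times angle).
In Python, from bench import ctrl, eyes, workorder gives the robot as it stands.
- The arm moves only by the tool servo_tool, never from a script. Its argument "rows" is one flat list of numbers, 7 for each row, row after row: the shift along the tool's x, y, z in units of 25 mm (1.0 is 25 mm), then the turn, a rotation vector about the tool's x, y, z in units of 6 degrees (1.0 is 6 degrees), then the opening, from -1 (shut) to 1 (fully open), so that 0 is half open. In form: [dx, dy, dz, ax, ay, az, claw, dx, dy, dz, ax, ay, az, claw, ...]. A call has 1 to 5 rows; each row shifts and turns the commanded pose from where the row before left it, along the tool's axes as they then stand; what a row does not reach is not made up. A row lasts 1/8 s, in which the tool goes at most 62.5 mm and 10.7 degrees, less where a joint would pass 70% of its speed; a pose out of reach is approached as far as the arm can. A call is refused whole if a number of a shift passes 1 or a number of a turn 1, either way. A call with a gripper value outside its range is refused whole. The fingers move at their own pace and stop on an object; "grip_force" is the grip in N (left out, the last holds). Time passes only in rows, so rows that do not move let the fingers close. It gives the time, the measured TCP pose, the force and the opening at its end, in the units of the state.
- ctrl.get_obs(): the state, without advancing time (a new reading comes with each control period).
- eyes.get_image(name): name is "scene" or "top" or "wrist"; returns a dict with "img" (420x560x3 uint8, red, green, blue), "camera_matrix" (3x3 intrinsics, pixels), "R" (3x3) and "t" (3): a world point X has camera coordinates R X + t; the wrist camera has in their place "mount" (4x4, takes a point from camera to tool coordinates, whose origin is the TCP and whose axes are the flange's). Camera axes: x right, y down, z forward; pixel columns grow to the right and rows downward; lengths in m; the calibration is good to about 2 mm. A picture is of the moment at which its call begins: read the wrist's pose just before it. There is no depth.
- workorder.job_done(): hands the job in, once; it reports no verdict.
The state is a dict: "time": time; "qpos": joint angles; "qd": joint speeds; "tau": joint torques, N m; "tcp_pos": TCP position; "eef_rot": TCP orientation; "contact_force": force on the tool from outside, world axes, zero at the start; "moment": the same for the moment, N m; "opening": finger opening in m.
Only numpy, scipy, OpenCV 4.12 (cv2) and the standard library are available. Lean on these libraries where they do the work, as an engineer would, in place of code of your own. Each camera call takes 0.05 s, during which the arm holds its last target. There are 200 camera calls.

## Task

Secure the pipe offcut on the plywood holding board: roll it across the board, without lifting it, until it lies along the wooden fence, then put the steel keeper plate on beside it so that it cannot roll back. The keeper's oblong eye is shorter than the stud's head, so tilt the plate to pass the eye over the head, level it beneath the head and draw it back until the eye drops over the boss at the stud's foot and the plate lies flat on the board. Let go of everything, and do not disturb the tools lying about.

Things in the scene. Friction and masses are not known exactly. Their poses are not given: they have to be found in the camera images.
- board: fixed plywood holding board 280 (x) x 250 (y) x 18 mm; origin at the centre of its underside, top face 18 mm up; x along the fence, roughly away from the robot, y away from the fence (to the left), z up; position and yaw vary. It carries a wooden fence along its right edge and an upright hammer-head stud at its near end; nothing on it moves
- stud (a point): point on the board's top face on the stud's axis; axes as the board's. All centred on this axis, heights above the board's face: oblong steel boss 46 (x) x 22 (y) mm from 0 to 5 mm, top rim chamfered 2 mm; round neck 12 mm in diameter; oblong head 64 (x) x 20 (y) mm from 28 to 37 mm
- fence (a point): point on the fence's working face, level with the board's top face; axes as the board's. It lies 125 mm toward +x and 65.5 mm toward -y of the stud point. The fence runs along x, 165 mm to the near side and 85 mm to the far side of this point, stands 34 mm above the board and is 24 mm thick behind this face (toward -y). The pipe belongs beside this point
- keeper: loose flat steel keeper plate 190 (x) x 56 (y) x 8 mm, 0.36 to 0.54 kg, lying on the bench left of the board, tab up; origin at the middle of its underside; x points along the plate from the eye end to the tab end, z up. Seated, its x lies along the board's x and its long edge is tucked under the pipe's side with 1 to 2 mm to spare
- eye (a point): centre of the keeper's oblong eye, at the plate's underside, 60 mm toward -x of the plate's middle; axes as the keeper's. The eye is a round-ended through hole 50 (x) x 26 (y) mm: 10 mm of metal remain beyond it to the plate's -x end, 15 mm at either side. Seated, it surrounds the boss and the stud's head is above the plate
- keeper_tab (a point): middle of the keeper's upright steel grip tab, 105 mm toward +x of the eye's centre and 36 mm above the plate's underside; axes as the keeper's. The tab is 10 mm thick (x) x 30 mm wide (y) and stands 48 mm above the plate's top, so it is gripped across x
- pipe_center (a point): centre of the loose aluminium pipe offcut, 40 mm diameter, 130 mm long, lying on the board, so 20 mm above its face; x is the pipe's axis (roughly along the board's x), y and z turn as it rolls. It starts 100 to 155 mm from the fence's face on the +y side, clear of the stud, rolls freely and soon stops by rolling friction
- pipe: the same pipe, 0.15 to 0.3 kg: origin on its skin, where it touches the board at the start
- screwdriver: bystander, to be left alone: yellow-handled screwdriver, 192 mm long, left of the keeper plate; origin under its middle
- tape_measure: bystander, to be left alone: yellow pocket tape measure, 60 mm high, near the bench's front edge; origin under its middle
- pliers: bystander, to be left alone: red-handled pliers, 182 mm long, right of the board; origin under its middle
- spanner: bystander, to be left alone: open-ended spanner, 191 mm long, left of the board near the bench's front edge; origin under its middle

How it is judged:
At the end, for the whole second after the job is handed in: Keeper flat on the board, eye round the boss (within 4 mm of the stud axis, 3 mm of the board, level to 0.04 rad, along the board to 0.2 rad, tab end beside the pipe); pipe on the board along the fence (gap under 6 mm, within 50 mm lengthwise, parallel to 0.08 rad); all at rest and released (x of eye in the frame of stud between -0.004 and 0.004 m and y of eye in the frame of stud between -0.004 and 0.004 m and z of eye in the frame of stud between -0.003 and 0.003 m and angle between eye's own z axis and vertical below 0.04 rad and angle between the x axis of eye and the x axis of stud, either way round below 0.2 rad and x of keeper in the frame of stud above 0.05 m and y of pipe_center in the frame of fence below 0.026 m and x of pipe_center in the frame of fence between -0.05 and 0.05 m and z of pipe_center in the frame of fence below 0.024 m and angle between the x axis of pipe_center and the x axis of fence, either way round below 0.08 rad and linear speed of each of keeper, pipe below 0.02 m/s); the robot touches nothing.
It fails at once if the pipe is lifted more than 15 mm off the board (z of pipe_center in the frame of fence above 0.035 m).
It fails at once if a bystander tool is moved more than 25 mm (distance of any of screwdriver, tape_measure, pliers, spanner from where it was at the start of the episode above 0.025 m).
It also fails if it takes over 58 s, if anything falls off the work surface, if the arm or the gripper's body presses on something with over 40 N, if the wrist force passes 120 N, or if a joint passes its speed limit or range.

## Working session

There is one attempt and no reset: what is moved stays moved. The work goes in short steps, Python scripts to look and compute and a tool call to move; the robot and the scene stay as the last step left them, time stands still between calls to the robot, and variables do not carry over. Pictures are saved under pics/ and viewed, about 8 in all and at most 12, crops included, and the job is handed in when it is done.

Besides the shell and the picture viewer there is one more tool, called after "Call:" as name(argument=value, ...) on one line, values as JSON. servo_tool: Moves the arm, as the interface text tells. Its arguments: {"type":"object","properties":{"rows":{"type":"array"},"grip_force":{"type":"number"}},"required":["rows"]}

```bash
mkdir -p pics; ls
python3 - <<'E'
from bench import ctrl, eyes
import cv2,pickle
o=ctrl.get_obs();print(o)
d={}
for n in("scene","top"):
    g=eyes.get_image(n);d[n]=g;cv2.imwrite(f"pics/{n}0.png",g["img"][:,:,::-1]);print(n,g["camera_matrix"].tolist(),g["R"].tolist(),g["t"].tolist())
g=eyes.get_image("wrist");print(g["mount"])
pickle.dump(d,open("d0.pkl","wb"))
E
```

```text
pics
{'time': 0.0, 'qpos': array([ 1.27296473e+00,  2.60688698e-01, -1.39362157e-01,  1.17267361e+00,
       -3.72065396e-06,  1.57078956e+00]), 'qd': array([-0.00126279, -0.00051362,  0.00103502,  0.0010024 , -0.00018856,
       -0.00059676]), 'tau': array([-6.02569453e-04, -4.05685794e+01,  2.53917700e+01,  1.87286746e-02,
        1.38329096e-04,  1.29227328e-06]), 'tcp_pos': array([0.1538449 , 0.50118103, 0.19256511]), 'eef_rot': array([-4.66052963e-01, -3.10654403e+00,  2.99578586e-03]), 'contact_force': array([ 0.36898692,  0.13828051, -0.18238691]), 'moment': array([-0.00571041,  0.02763795, -0.01797427]), 'opening': 0.08508357577098989}
scene [[490.3849314301456, 0.0, 274.7783543185062], [0.0, 490.3849314301456, 207.14683227926952], [0.0, 0.0, 1.0]] [[0.5471695241227791, -0.8367310997768729, -0.022058525277916147], [-0.4506005106914446, -0.27225081824247954, -0.8501991953247837], [0.7053826561773834, 0.475142671870761, -0.5259988115306479]] [-0.23556413464809955, 0.2715032065411225, 0.9865609387198612]
top [[488.749954299342, 0.0, 281.2253197418048], [0.0, 488.749954299342, 218.36858116341398], [0.0, 0.0, 1.0]] [[0.02630913797539039, -0.9995418177834914, -0.014966087032545306], [-0.9926442045902429, -0.02435188711516251, -0.11859371268045273], [0.11817492268834054, 0.017976097908173106, -0.9928300698264535]] [0.0017555157372967118, 0.48670117542538904, 1.3488492935905396]
[[-3.54042349e-04 -9.49547075e-01 -3.13624339e-01  8.11571102e-02]
 [ 9.99999915e-01 -2.69692513e-04 -3.12337308e-04  1.94023397e-03]
 [ 2.11996841e-04 -3.13624423e-01  9.49547090e-01 -1.81171551e-01]
 [ 0.00000000e+00  0.00000000e+00  0.00000000e+00  1.00000000e+00]]
```

View pics/top0.png

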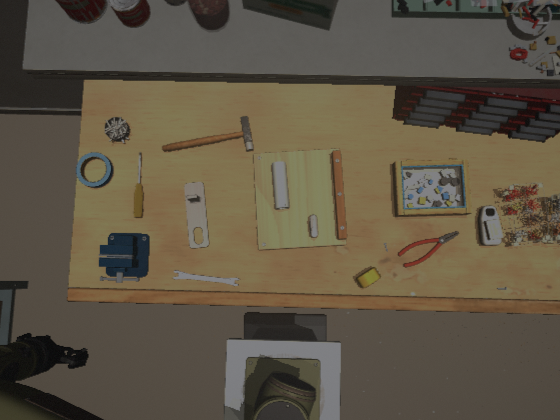

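The top view shows the board at about (255–347, 150–248), the pipe at (280,185), the stud at (313,226) and the keeper at (197,215), with its eye near (197,236). I'll enlarge that area.

Run:
```python
import pickle,cv2,numpy as np
d=pickle.load(open("d0.pkl","rb"))
i=d["top"]["img"][140:255,180:355,::-1]
i=cv2.resize(i,None,fx=4.5,fy=4.5,interpolation=cv2.INTER_CUBIC)
i=np.clip(i*1.6,0,255).astype(np.uint8)
for k in range(0,175,20):cv2.putText(i,str(180+k),(int(k*4.5),10),0,.35,(255,255,255));cv2.line(i,(int(k*4.5),12),(int(k*4.5),18),(255,255,255))
for k in range(0,115,20):cv2.putText(i,str(140+k),(0,int(k*4.5)+4),0,.35,(255,255,255))
cv2.imwrite("pics/topz.png",i)
```

```text
(no output)
```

View pics/topz.png

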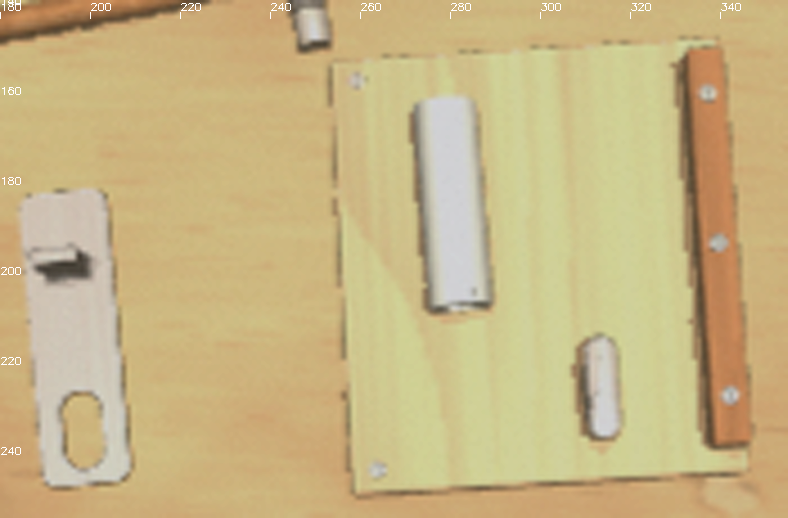

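The enlarged view gives these zoomed pixels:
- **Board corners:** (331,62), (356,494), (748,470), (720,40).
- **Stud head:** centre (601,387).
- **Pipe:** centre (452,203).
- **Keeper:** eye (83,431), tab top (58,252).
- **Fence:** top inner edge (685,55) to (709,445).

```bash
cat > h.py <<'E'
import numpy as np,pickle
from scipy.spatial.transform import Rotation as Rn
def ray(K,R,t,uv,z):
    c=-R.T@t; d=R.T@np.linalg.solve(K,[uv[0],uv[1],1]); return c+d*(z-c[2])/d[2]
def wristcam(g,o):
    T=np.eye(4);T[:3,:3]=Rn.from_rotvec(o["eef_rot"]).as_matrix();T[:3,3]=o["tcp_pos"]
    M=np.linalg.inv(T@np.asarray(g["mount"]));return np.asarray(g["camera_matrix"]),M[:3,:3],M[:3,3]
def proj(K,R,t,X):
    p=K@(R@np.asarray(X)+t);return p[:2]/p[2]
def wp(cam,uv,z): return ray(*cam,uv,z)
E
python3 - <<'E'
from h import *
d=pickle.load(open("d0.pkl","rb"))["top"];cam=(d["camera_matrix"],d["R"],d["t"])
q=lambda n,x,y,z:(lambda p:(print(n,p.round(4)),p)[1])(wp(cam,(180+x/4.5,140+y/4.5),z))
a=q("LF",331,62,.018);b=q("LN",356,494,.018);c=q("RN",748,470,.018);e=q("RF",720,40,.018)
print("ctr",(a+b+c+e)/4,np.linalg.norm(a-b),np.linalg.norm(b-c),"yaw",np.arctan2(*(a-b)[1::-1]),np.arctan2(*(e-c)[1::-1]))
s=q("stud",601,387,.055)
f1=q("fF",685,55,.052);f2=q("fN",709,445,.052);print(np.arctan2(*(f1-f2)[1::-1]))
p1=q("pF",446,98,.038);p2=q("pN",459,305,.038);q("pc",452,203,.038);print(np.arctan2(*(p1-p2)[1::-1]),np.linalg.norm(p1-p2))
k=[q("k",*x,.008) for x in((22,195),(104,190),(132,482),(44,487))];print(sum(k)/4,np.linalg.norm(k[0]-k[3]))
ey=q("eye",83,431,.008);tb=q("tab",58,252,.056);q("tabf",58,252,.056)
print(np.arctan2(*(tb-ey)[1::-1]),np.linalg.norm((tb-ey)[:2]), np.arctan2(*(k[1]-k[2])[1::-1]),np.arctan2(*(k[0]-k[3])[1::-1]))
print("studdist to fence",(s-f2))
E
```

```text
LF [0.6738 0.0992 0.018 ]
LN [0.397  0.0744 0.018 ]
RN [ 0.4183 -0.1708  0.018 ]
RF [ 0.6938 -0.1499  0.018 ]
ctr [ 0.54573007 -0.03677172  0.018     ] 0.27783298286676733 0.246047175871115 yaw 0.0895469003259938 0.07547623345811018
stud [ 0.4644 -0.076   0.055 ]
fF [ 0.6746 -0.1248  0.052 ]
fN [ 0.4307 -0.1428  0.052 ]
0.07394004499679477
pF [0.6471 0.0242 0.038 ]
pN [0.5154 0.0126 0.038 ]
pc [0.5799 0.0187 0.038 ]
0.08824238253394158 0.13217854756774985
k [0.5843 0.2961 0.008 ]
k [0.5888 0.2434 0.008 ]
k [0.4015 0.2171 0.008 ]
k [0.397  0.2728 0.008 ]
[0.4928975  0.25733884 0.008     ] 0.18877723992639875
eye [0.4331 0.2497 0.008 ]
tab [0.54   0.2614 0.056 ]
tabf [0.54   0.2614 0.056 ]
0.10886045993181981 0.10751522770567784 0.13941035557601067 0.12382984664789046
studdist to fence [0.03371476 0.06679985 0.003     ]
```

```bash
cat >> h.py <<'E'
from bench import ctrl, eyes
YAW=.08; STUD=np.array([.4644,-.076,.018])
def orient(yaw,tilt=0,roll=0): # tool y along plate x at yaw, tilted tab-up by tilt
    px=Rn.from_euler("z",yaw)*Rn.from_euler("y",-tilt)*Rn.from_euler("x",roll)
    return px*Rn.from_matrix(np.array([[0,1,0],[1,0,0],[0,0,-1.]]).T)
def board(x,y,z): # stud-frame -> world
    return STUD+Rn.from_euler("z",YAW).apply([x,y,z])
def inboard(p): return Rn.from_euler("z",-YAW).apply(np.asarray(p)-STUD)
def plan(wps,claw,start=None,step=1.,show=True):
    """wps: [(pos,Rot)]; print rows in tool units"""
    if start is None:
        o=ctrl.get_obs();start=(o["tcp_pos"],Rn.from_rotvec(o["eef_rot"]))
    p,r=np.array(start[0]),start[1];rows=[]
    for P,Q in wps:
        P=np.asarray(P);n=1
        while n<80:
            out=[];p2,r2=p.copy(),r;rv=(r.inv()*Q).as_rotvec();ok=True
            for k in range(1,n+1):
                tp=p+(P-p)*k/n;tr=r*Rn.from_rotvec(rv*k/n)
                s=np.round(r2.inv().apply(tp-p2)/.025,2);a=np.round((r2.inv()*tr).as_rotvec()/np.radians(6),2)
                if max(abs(s).max(),abs(a).max())>step: ok=False;break
                p2=p2+r2.apply(s*.025);r2=r2*Rn.from_rotvec(a*np.radians(6));out.append([*s,*a,claw])
            if ok:break
            n+=1
        p,r=p2,r2;rows+=out
    if show:
        for i in range(0,len(rows),5):
            print("["+", ".join(f"{v+0:g}" for row in rows[i:i+5] for v in row)+"]")
    return p,r
E
python3 - <<'E'
from h import *
F=board(.125,-.0655,0);pc=np.array([.58,.0187,.038]);print(inboard(pc))
b=inboard(pc);o=orient(YAW)
plan([(board(b[0],b[1]+.06,.14),o),(board(b[0],b[1]+.06,.006),o)],.5)
E
```

```text
[0.1227982  0.08515898 0.02      ]
[-0.88, -0.47, 0.06, 0, 0, 0.47, 0.5, -0.9, -0.42, 0.06, 0, 0, 0.48, 0.5, -0.92, -0.38, 0.06, 0, 0, 0.47, 0.5, -0.94, -0.33, 0.05, 0, 0, 0.48, 0.5, -0.95, -0.29, 0.06, 0, 0, 0.47, 0.5]
[-0.97, -0.23, 0.06, 0, 0, 0.48, 0.5, -0.97, -0.19, 0.06, 0, 0, 0.47, 0.5, -0.99, -0.14, 0.06, 0, 0, 0.48, 0.5, -0.99, -0.09, 0.06, 0, 0, 0.47, 0.5, -0.99, -0.05, 0.06, 0, 0, 0.48, 0.5]
[-1, 0.01, 0.05, 0, 0.01, 0.47, 0.5, -0.99, 0.06, 0.06, -0.01, 0, 0.48, 0.5, -0.99, 0.11, 0.06, 0, 0, 0.47, 0.5, -0.98, 0.15, 0.06, 0, 0, 0.48, 0.5, -0.98, 0.21, 0.06, 0, 0, 0.47, 0.5]
[-0.96, 0.25, 0.05, 0, 0, 0.47, 0.5, -0.95, 0.3, 0.06, 0, 0, 0.48, 0.5, -0.93, 0.34, 0.06, 0, 0, 0.47, 0.5, -0.91, 0.39, 0.06, 0, 0, 0.48, 0.5, -0.9, 0.44, 0.05, 0, 0, 0.47, 0.5]
[-0.87, 0.48, 0.06, 0, 0, 0.48, 0.5, -0.84, 0.53, 0.06, 0, 0, 0.47, 0.5, -0.82, 0.56, 0.06, 0, 0, 0.48, 0.5, -0.79, 0.61, 0.05, 0, 0, 0.47, 0.5, 0, 0, 0.89, 0, 0, 0, 0.5]
[0, 0, 0.9, 0, 0, 0, 0.5, 0, 0, 0.89, 0, 0, 0, 0.5, 0, 0, 0.9, 0, 0, 0, 0.5, 0, 0, 0.89, 0, 0, 0, 0.5, 0, 0, 0.89, 0, 0, 0, 0.5]
```

Call:
servo_tool(rows=[-0.88,-0.47,-0.4,0,0,0.47,0.5,-0.9,-0.42,-0.4,0,0,0.48,0.5,-0.92,-0.38,-0.2,0,0,0.47,0.5,-0.94,-0.33,0,0,0,0.48,0.5,-0.95,-0.29,0,0,0,0.47,0.5])

```text
time: 0.78
tcp_pos: [0.2422, 0.413, 0.2182]
eef_rot: [-0.849, -3.025, 0.001]
contact_force: [-0.2, -0.3, -0.3]
opening: 0.0644
```

Call:
servo_tool(rows=[-0.97,-0.23,0.06,0,0,0.48,0.5,-0.97,-0.19,0.06,0,0,0.47,0.5,-0.99,-0.14,0.06,0,0,0.48,0.5,-0.99,-0.09,0.06,0,0,0.47,0.5,-0.99,-0.05,0.06,0,0,0.48,0.5])

```text
time: 1.4
tcp_pos: [0.3298, 0.3249, 0.2106]
eef_rot: [-1.219, -2.895, 0.001]
contact_force: [0.7, -0.3, -0.3]
opening: 0.0639
```

Call:
servo_tool(rows=[-1,0.01,0.05,0,0,0.47,0.5,-0.99,0.06,0.06,0,0,0.48,0.5,-0.99,0.11,0.06,0,0,0.47,0.5,-0.98,0.15,0.06,0,0,0.48,0.5,-0.98,0.21,0.06,0,0,0.47,0.5])

```text
time: 2.02
tcp_pos: [0.4178, 0.2369, 0.2033]
eef_rot: [-1.568, -2.722, 0.001]
contact_force: [-0.3, 0.4, -0.1]
opening: 0.0644
```

Call:
servo_tool(rows=[-0.96,0.25,0.05,0,0,0.47,0.5,-0.95,0.3,0.06,0,0,0.48,0.5,-0.93,0.34,0.06,0,0,0.47,0.5,-0.91,0.39,0.06,0,0,0.48,0.5,-0.9,0.44,0.05,0,0,0.47,0.5])

```text
time: 2.65
tcp_pos: [0.5053, 0.1488, 0.1962]
eef_rot: [-1.892, -2.507, 0.001]
contact_force: [0.6, 0.3, -0.1]
opening: 0.064
```

Call:
servo_tool(rows=[-0.87,0.48,0.06,0,0,0.48,0.5,-0.84,0.53,0.06,0,0,0.47,0.5,-0.82,0.56,0.06,0,0,0.48,0.5,-0.79,0.61,0.05,0,0,0.47,0.5,0,0,0,0,0,0,0.5])

```text
time: 3.28
tcp_pos: [0.5767, 0.0778, 0.1904]
eef_rot: [2.134, 2.306, -0.0]
contact_force: [-0.4, 1.0, 0.6]
opening: 0.0644
```

Run:
```python
from h import *
import cv2
o=ctrl.get_obs();print(o["time"],o["tcp_pos"],o["eef_rot"],o["opening"],inboard(o["tcp_pos"]))
g=eyes.get_image("wrist");pickle.dump((o,g),open("w1.pkl","wb"))
i=np.clip(g["img"][:,:,::-1]*1.5,0,255).astype(np.uint8);cv2.imwrite("pics/w1.png",i)
```

```text
3.275 [0.57673657 0.07776143 0.19038623] [ 2.13375412e+00  2.30575766e+00 -2.90012606e-04] 0.06439244869343322 [0.12426508 0.14429231 0.17238623]
```

View pics/w1.png

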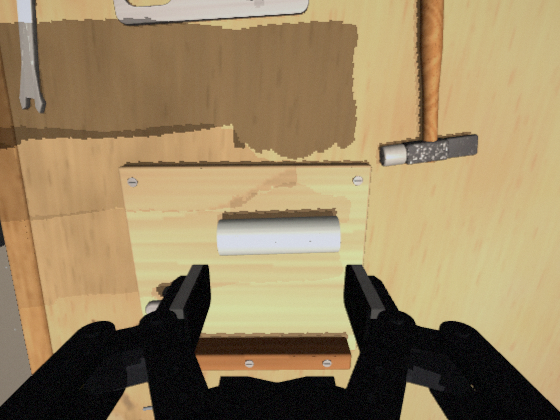

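The wrist view shows the pipe at (218–341, 216–255), the board's left edge on row 167 and the fingers at columns 200 and 355. I'll check the pipe and board positions from this view and plan the descent.

Run:
```python
from h import *
o,g=pickle.load(open("w1.pkl","rb"));cam=wristcam(g,o)
for n,uv,z in(("LF corner",(370,165),.018),("LN corner",(121,165),.018),("pipe",(279,233),.038),("pN",(218,235),.038),("pF",(341,232),.038),("fence screw mid",(249,364),.052),("fence screw far",(327,363),.052)):
    p=wp(cam,uv,z);print(n,p.round(4),inboard(p).round(4))
b=np.array([.1228,.0852,.02]);r=orient(YAW)
plan([(board(.123,.0852+.058,.006),r)],.5)
```

```text
LF corner [0.6772 0.1035 0.018 ] [0.2264 0.1619 0.    ]
LN corner [0.4052 0.0824 0.018 ] [-0.0463  0.1626  0.    ]
pipe [0.5834 0.0239 0.038 ] [0.1266 0.0901 0.02  ]
pN [0.5162 0.0163 0.038 ] [0.059  0.0878 0.02  ]
pF [0.6517 0.0304 0.038 ] [0.1952 0.0911 0.02  ]
fence screw mid [ 0.5599 -0.1462  0.052 ] [ 0.0896 -0.0776  0.034 ]
fence screw far [ 0.6552 -0.1372  0.052 ] [ 0.1853 -0.0763  0.034 ]
[-0.01, 0, 0.95, 0, 0, 0, 0.5, -0.01, 0, 0.95, 0, 0, 0, 0.5, -0.01, -0.01, 0.95, 0, 0, -0.01, 0.5, -0.01, 0, 0.96, 0, 0, 0, 0.5, -0.01, 0, 0.95, -0.01, 0, 0, 0.5]
[-0.02, 0, 0.95, 0, 0, 0, 0.5, -0.01, 0, 0.95, 0, 0, 0, 0.5]
```

Call:
servo_tool(rows=[0,0,0.95,0,0,0,0.5,0,0,0.95,0,0,0,0.5,0,0,0.95,0,0,0,0.5,0,0,0.95,0,0,0,0.5,0,0,0.95,0,0,0,0.5])

```text
time: 3.95
tcp_pos: [0.5749, 0.0799, 0.0717]
eef_rot: [-2.129, -2.31, -0.0]
contact_force: [0.9, 0.1, -0.0]
opening: 0.0644
```

Call:
servo_tool(rows=[0,0,0.95,0,0,0,0.5,0,0,0.9,0,0,0,0.5,-0.4,0,0,0,0,0,0.5,-0.4,0,0,0,0,0,0.5,-0.3,0,0,0,0,0,0.5])

```text
time: 4.58
tcp_pos: [0.5787, 0.051, 0.0272]
eef_rot: [2.13, 2.307, 0.003]
contact_force: [-0.4, -0.5, -0.3]
opening: 0.0641
```

Call:
servo_tool(rows=[-0.2,0,0,0,0,0,0.5,-0.25,0,0,0,0,0,0.5,-0.3,0,0,0,0,0,0.5,-0.3,0,0,0,0,0,0.5,-0.3,0,0,0,0,0,0.5])

```text
time: 5.2
tcp_pos: [0.5803, 0.0176, 0.0259]
eef_rot: [-2.131, -2.309, 0.0]
contact_force: [0.2, -0.3, -0.1]
opening: 0.0641
```

Call:
servo_tool(rows=[-0.3,0,0,0,0,0,0.5,-0.3,0,0,0,0,0,0.5,-0.3,0,0,0,0,0,0.5,-0.3,0,0,0,0,0,0.5,-0.3,0,0,0,0,0,0.5])

```text
time: 5.82
tcp_pos: [0.5834, -0.0198, 0.0259]
eef_rot: [-2.131, -2.309, -0.0]
contact_force: [-0.3, 0.1, 0.1]
opening: 0.0641
```

Run:
```python
from h import *
import cv2
o=ctrl.get_obs();print(o["time"],o["tcp_pos"],o["contact_force"],inboard(o["tcp_pos"]))
g=eyes.get_image("top");i=g["img"][140:255,180:355,::-1]
i=np.clip(cv2.resize(i,None,fx=4.5,fy=4.5,interpolation=cv2.INTER_CUBIC)*1.6,0,255).astype(np.uint8);
j=eyes.get_image("wrist");pickle.dump((o,j),open("w2.pkl","wb"))
j=np.clip(j["img"][:,:,::-1]*1.5,0,255).astype(np.uint8)
cv2.imwrite("pics/p1.png",np.hstack([cv2.resize(i,(400,300)),cv2.resize(j,(400,300))]))
```

```text
5.825 [ 0.58338832 -0.01976958  0.02591711] [-0.27090809  0.05460852  0.09162103] [0.1231014  0.04654166 0.00791711]
```

View pics/p1.png

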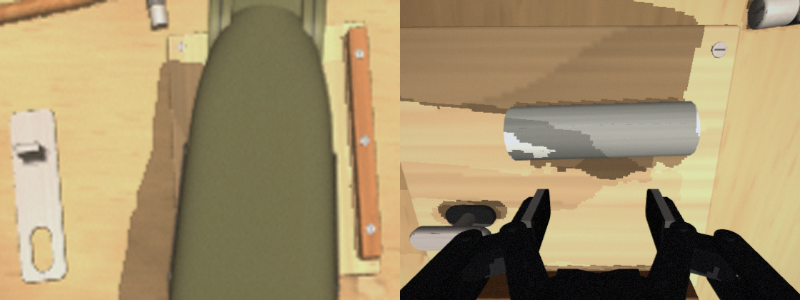

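Run:
```python
from h import *
o,g=pickle.load(open("w2.pkl","rb"));cam=wristcam(g,o)
s=1.4
for uv in((504,130),(698,128)):
    p=wp(cam,((uv[0]-400)*s,uv[1]*s),.038);print(p.round(4),inboard(p).round(4))
R=Rn.from_rotvec(o["eef_rot"]).as_matrix();print(R.round(3))
print("tcp px/1.4",proj(*cam,o["tcp_pos"])/1.4,proj(*cam,board(.123,.0852,.02))/1.4, -cam[1].T@cam[2])
o,g=pickle.load(open("w1.pkl","rb"));cam=wristcam(g,o);print(proj(*cam,o["tcp_pos"]),-cam[1].T@cam[2])
```

```text
[0.5105 0.0171 0.038 ] [0.0534 0.0891 0.02  ]
[0.6544 0.0302 0.038 ] [0.1979 0.0907 0.02  ]
[[-0.08   0.997  0.   ]
 [ 0.997  0.08   0.   ]
 [ 0.     0.    -1.   ]]
tcp px/1.4 [197.46027539 175.51563387] [197.27746118 135.13868162] [0.57712504 0.06271936 0.20708782]
[276.45093996 245.7240256 ] [0.57072074 0.16029891 0.37154247]
```

Run:
```python
from h import *
import cv2
o=ctrl.get_obs();print(o["time"],o["tcp_pos"],o["qpos"])
g=eyes.get_image("scene");d=pickle.load(open("d0.pkl","rb"))["scene"]
cam=(g["camera_matrix"],g["R"],g["t"])
for n,p in(("pipe0",board(.123,.087,.02)),("stud",board(0,0,.037)),("tcp",o["tcp_pos"])):print(n,proj(*cam,p))
a=[np.clip(x["img"][100:340,120:420,::-1]*1.5,0,255).astype(np.uint8) for x in(d,g)]
cv2.imwrite("pics/s1.png",cv2.resize(np.hstack(a),(800,320)))
cv2.imwrite("pics/s1.png",np.vstack([cv2.resize(x,(600,300)) for x in a]))
```

```text
5.925 [ 0.58347219 -0.02011533  0.02588941] [-3.43248693e-02  4.74978948e-01 -2.71458178e-01  8.24251158e-01
 -2.22744702e-04  1.45722689e+00]
pipe0 [297.35614923 197.31713776]
stud [306.54668667 221.34857764]
tcp [310.42746979 204.31342418]
```

View pics/s1.png

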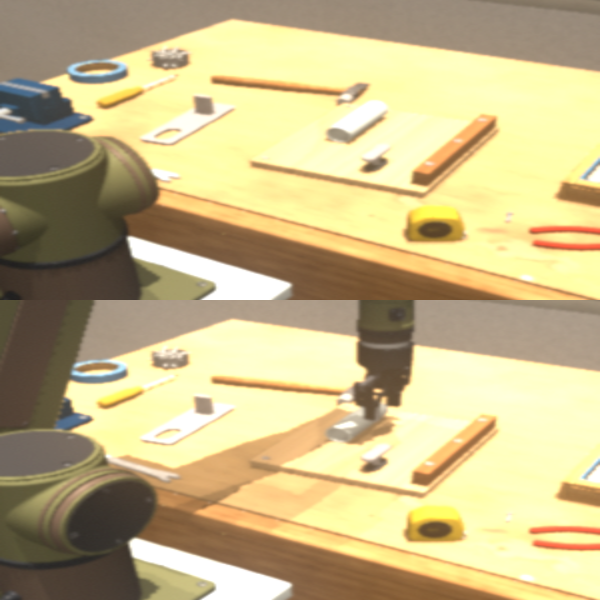

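Run:
```python
from h import *
import cv2
o,g=pickle.load(open("w2.pkl","rb"));K=g["camera_matrix"];print(K)
M=np.linalg.inv(g["mount"])
for h in(0,.007,.013,.02,.03):
  for yy in(-.032,.032):
    for xx in (-.011,.011):
      c=M@[xx,yy,-h,1];q=K@c[:3];print(h,yy,xx,(q[:2]/q[2]).round(0))
i=np.clip(g["img"][120:420,100:460,::-1]*2.5,0,255).astype(np.uint8)
cv2.imwrite("pics/w2z.png",cv2.resize(i,None,fx=2,fy=2))
```

```text
[[325.02862141   0.         276.74752794]
 [  0.         325.02862141 210.27985404]
 [  0.           0.           1.        ]]
0 -0.032 -0.011 [225. 262.]
0 -0.032 0.011 [223. 229.]
0 0.032 -0.011 [328. 262.]
0 0.032 0.011 [330. 229.]
0.007 -0.032 -0.011 [223. 267.]
0.007 -0.032 0.011 [221. 233.]
0.007 0.032 -0.011 [330. 267.]
0.007 0.032 0.011 [332. 233.]
0.013 -0.032 -0.011 [221. 272.]
0.013 -0.032 0.011 [219. 237.]
0.013 0.032 -0.011 [331. 272.]
0.013 0.032 0.011 [333. 237.]
0.02 -0.032 -0.011 [219. 279.]
0.02 -0.032 0.011 [217. 243.]
0.02 0.032 -0.011 [333. 279.]
0.02 0.032 0.011 [336. 243.]
0.03 -0.032 -0.011 [216. 288.]
0.03 -0.032 0.011 [214. 251.]
0.03 0.032 -0.011 [337. 288.]
0.03 0.032 0.011 [339. 251.]
```

View pics/w2z.png

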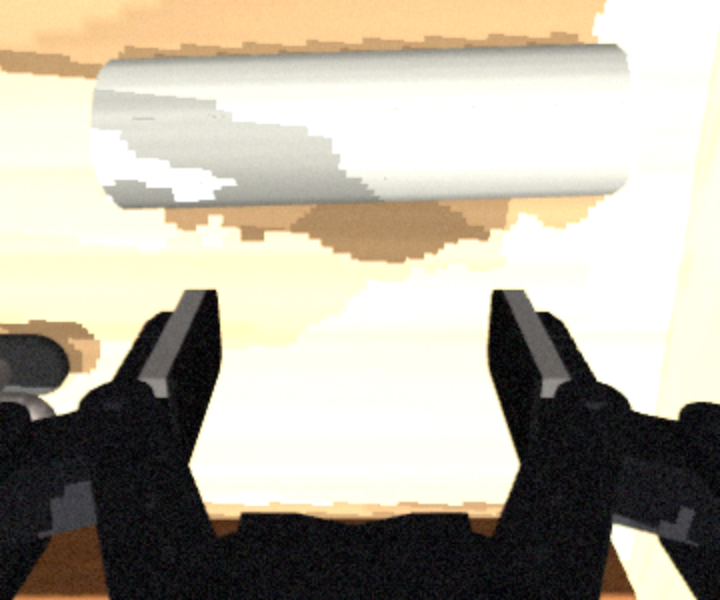

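The picture puts the open fingertips about 40 mm behind the reported TCP: edges at (208,265) and (345,265), while the TCP projects to row 246. The scene camera agrees, with the tips about 12 px too high. So the fingers passed over the pipe without touching it. I'll go back to the +y side and find the real tip height by touch.

Call:
servo_tool(rows=[0.4,0,-0.6,0,0,0,0.5,1,0,0,0,0,0,0.5,1,0,0,0,0,0,0.5,1,0,0,0,0,0,0.5,0.8,0,0,0,0,0,0.5])

```text
time: 6.6
tcp_pos: [0.5752, 0.0873, 0.0419]
eef_rot: [2.129, 2.31, 0.002]
contact_force: [1.1, -0.2, -0.1]
opening: 0.0638
```

Call:
servo_tool(rows=[0,0,0.6,0,0,0,0.5,0,0,0.4,0,0,0,0.5,0,0,0.3,0,0,0,0.5,0,0,0.2,0,0,0,0.5,0,0,0,0,0,0,0.5])

```text
time: 7.22
tcp_pos: [0.5746, 0.0849, 0.0028]
eef_rot: [-2.131, -2.308, 0.001]
contact_force: [0.5, -0.6, 0.1]
opening: 0.0637
```

Run:
```python
from h import *
o=ctrl.get_obs();print(o["time"],inboard(o["tcp_pos"]),o["tcp_pos"],o["contact_force"],o["qpos"])
```

```text
7.225 [ 0.12270647  0.15153548 -0.01515335] [0.57460411 0.08485688 0.00284665] [ 0.45349586 -0.58013365  0.07283835] [ 1.46641315e-01  4.95220292e-01 -3.06816543e-01  7.69786868e-01
 -3.59979251e-05  1.63793808e+00]
```

Call:
servo_tool(rows=[0,0,0.2,0,0,0,0.5,0,0,0.2,0,0,0,0.5,0,0,0,0,0,0,0.5])

```text
time: 7.6
tcp_pos: [0.5745, 0.0853, -0.007]
eef_rot: [-2.13, -2.308, 0.001]
contact_force: [-0.3, -0.0, -0.2]
opening: 0.0639
```

Call:
servo_tool(rows=[0,0,0.1,0,0,0,0.5,0,0,0.1,0,0,0,0.5,0,0,0,0,0,0,0.5])

```text
time: 7.98
tcp_pos: [0.5748, 0.0854, -0.0118]
eef_rot: [-2.13, -2.309, 0.0]
contact_force: [0.4, 0.9, 0.7]
opening: 0.064
```

Call:
servo_tool(rows=[0,0,0.1,0,0,0,0.5,0,0,0,0,0,0,0.5])

```text
time: 8.22
tcp_pos: [0.5748, 0.0854, -0.0143]
eef_rot: [-2.13, -2.309, 0.0]
contact_force: [0.3, -0.3, -0.0]
opening: 0.0641
```

Call:
servo_tool(rows=[0,0,0.1,0,0,0,0.5,0,0,0,0,0,0,0.5])

```text
time: 8.48
tcp_pos: [0.5747, 0.0854, -0.0168]
eef_rot: [-2.13, -2.309, 0.001]
contact_force: [0.5, 0.4, 0.2]
opening: 0.064
```

Call:
servo_tool(rows=[0,0,0.1,0,0,0,0.5,0,0,0,0,0,0,0.5])

```text
time: 8.72
tcp_pos: [0.5748, 0.0853, -0.0193]
eef_rot: [-2.13, -2.309, 0.0]
contact_force: [0.3, 0.3, 0.2]
opening: 0.064
```

Call:
servo_tool(rows=[0,0,0.1,0,0,0,0.5,0,0,0,0,0,0,0.5])

```text
time: 8.98
tcp_pos: [0.5747, 0.0854, -0.0218]
eef_rot: [-2.13, -2.309, 0.001]
contact_force: [-0.2, -0.2, -0.6]
opening: 0.0641
```

Run:
```python
from h import *
import cv2
o=ctrl.get_obs();print(o["time"],inboard(o["tcp_pos"]))
g=eyes.get_image("wrist");pickle.dump((o,g),open("w3.pkl","wb"))
cam=wristcam(g,o);print("pipe",proj(*cam,board(.123,.087,.02)))
i=np.clip(g["img"][:,:,::-1]*1.7,0,255).astype(np.uint8);cv2.imwrite("pics/w3.png",i)
```

```text
8.975 [ 0.12288435  0.15202083 -0.03981869]
pipe [276.46418457 415.61889152]
```

View pics/w3.png

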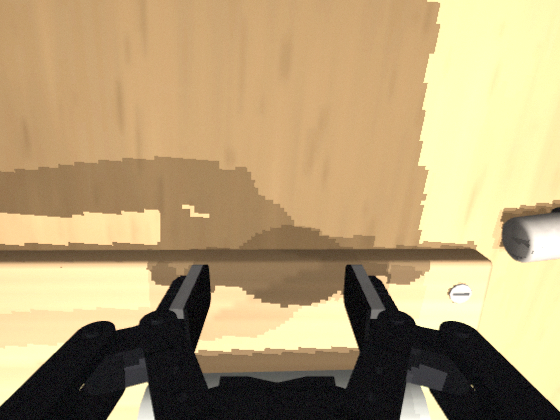

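Call:
servo_tool(rows=[-0.4,0,0,0,0,0,0.5,-0.4,0,0,0,0,0,0.5,-0.3,0,0,0,0,0,0.5,-0.2,0,0,0,0,0,0.5,-0.25,0,0,0,0,0,0.5])

```text
time: 9.65
tcp_pos: [0.5781, 0.0464, -0.0215]
eef_rot: [-2.131, -2.309, -0.0]
contact_force: [-1.0, 0.0, 0.4]
opening: 0.0643
```

Call:
servo_tool(rows=[-0.25,0,0,0,0,0,0.5,-0.25,0,0,0,0,0,0.5,-0.25,0,0,0,0,0,0.5,-0.25,0,0,0,0,0,0.5,-0.25,0,0,0,0,0,0.5])

```text
time: 10.28
tcp_pos: [0.5806, 0.0152, -0.0216]
eef_rot: [2.131, 2.309, -0.0]
contact_force: [-0.2, 0.0, 0.3]
opening: 0.0641
```

Call:
servo_tool(rows=[-0.25,0,0,0,0,0,0.5,-0.25,0,0,0,0,0,0.5,-0.25,0,0,0,0,0,0.5,-0.25,0,0,0,0,0,0.5,-0.25,0,0,0,0,0,0.5])

```text
time: 10.9
tcp_pos: [0.5831, -0.016, -0.0216]
eef_rot: [2.131, 2.309, -0.0]
contact_force: [-0.1, -0.0, 1.3]
opening: 0.0641
```

Run:
```python
from h import *
import cv2
o=ctrl.get_obs();print(o["time"],inboard(o["tcp_pos"]),o["contact_force"])
g=eyes.get_image("wrist");pickle.dump((o,g),open("w4.pkl","wb"))
i=np.clip(g["img"][:,:,::-1]*1.7,0,255).astype(np.uint8);cv2.imwrite("pics/w4.png",i)
```

```text
10.9 [ 0.12310675  0.05034179 -0.03960249] [-0.13892016 -0.04891629  1.25350567]
```

View pics/w4.png

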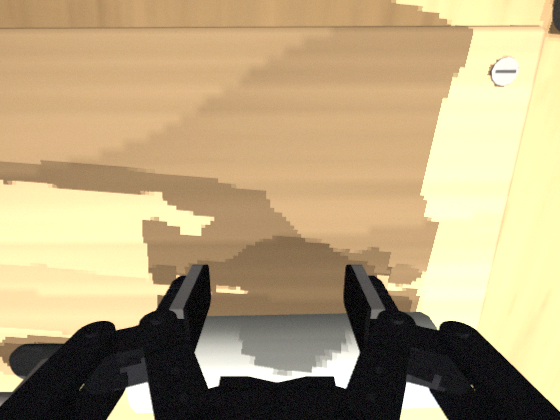

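The pipe is now in front of the fingers, with its edge at row 315, and rolling ahead of them. I've used 8 views. Continuing the push.

Call:
servo_tool(rows=[-0.25,0,0,0,0,0,0.5,-0.25,0,0,0,0,0,0.5,-0.25,0,0,0,0,0,0.5,-0.25,0,0,0,0,0,0.5,-0.25,0,0,0,0,0,0.5])

```text
time: 11.58
tcp_pos: [0.5856, -0.0472, -0.0216]
eef_rot: [-2.131, -2.309, 0.0]
contact_force: [0.1, 0.4, -1.0]
opening: 0.0642
```

Call:
servo_tool(rows=[-0.25,0,0,0,0,0,0.5,-0.2,0,0,0,0,0,0.5,-0.2,0,0,0,0,0,0.5,-0.15,0,0,0,0,0,0.5,-0.1,0,0,0,0,0,0.5])

```text
time: 12.2
tcp_pos: [0.5874, -0.0694, -0.0216]
eef_rot: [2.131, 2.309, -0.0]
contact_force: [0.5, -0.6, -1.0]
opening: 0.064
```

Call:
servo_tool(rows=[-0.1,0,0,0,0,0,0.5,-0.08,0,0,0,0,0,0.5,-0.08,0,0,0,0,0,0.5])

```text
time: 12.58
tcp_pos: [0.5879, -0.0757, -0.0216]
eef_rot: [-2.13, -2.309, -0.0]
contact_force: [0.2, -0.1, 0.4]
opening: 0.064
```

Call:
servo_tool(rows=[-0.06,0,0,0,0,0,0.5,-0.06,0,0,0,0,0,0.5])

```text
time: 12.82
tcp_pos: [0.5881, -0.0786, -0.0216]
eef_rot: [-2.13, -2.309, -0.0]
contact_force: [-0.8, 1.2, 0.4]
opening: 0.0636
```

Call:
servo_tool(rows=[-0.06,0,0,0,0,0,0.5,-0.06,0,0,0,0,0,0.5])

```text
time: 13.08
tcp_pos: [0.5883, -0.0803, -0.0216]
eef_rot: [-2.128, -2.308, -0.003]
contact_force: [-0.9, 6.2, 1.8]
opening: 0.064
```

Run:
```python
from h import *
o=ctrl.get_obs();p=o["tcp_pos"];r=orient(YAW);b=inboard(p);print(b)
plan([(board(b[0],b[1]+.02,b[2]),r),(board(b[0],b[1]+.03,.08),r),((.54,.262,.12),orient(.12))],.5)
```

```text
[ 0.1231993  -0.01419156 -0.03956242]
[0.8, 0, 0, 0, -0.03, 0.01, 0.5, 0.08, 0, -0.96, 0, 0, 0, 0.5, 0.08, 0, -0.95, 0, 0, 0, 0.5, 0.08, 0, -0.96, 0, 0, 0, 0.5, 0.08, 0, -0.95, 0, 0, 0, 0.5]
[0.08, 0, -0.96, 0, 0, 0, 0.5, 0.97, -0.06, -0.07, 0, 0, -0.03, 0.5, 0.97, -0.06, -0.07, 0, 0, -0.03, 0.5, 0.97, -0.06, -0.06, 0, 0, -0.03, 0.5, 0.97, -0.06, -0.07, 0, 0, -0.03, 0.5]
[0.97, -0.05, -0.07, 0, 0, -0.03, 0.5, 0.97, -0.05, -0.07, 0, 0, -0.03, 0.5, 0.97, -0.04, -0.07, 0, 0, -0.02, 0.5, 0.97, -0.05, -0.06, 0, 0, -0.03, 0.5, 0.97, -0.04, -0.07, 0, 0, -0.03, 0.5]
[0.97, -0.03, -0.07, 0, 0, -0.03, 0.5, 0.97, -0.04, -0.07, 0, 0, -0.03, 0.5, 0.97, -0.03, -0.07, 0, 0, -0.03, 0.5, 0.97, -0.03, -0.06, 0, 0, -0.03, 0.5]
```

Call:
servo_tool(rows=[0.1,0,0,0,0,0,0.5,0.3,0,0,0,0,0,0.5,0.4,0,0,0,0,0,0.5,0.08,0,-0.96,0,0,0,0.5,0.08,0,-0.95,0,0,0,0.5])

```text
time: 13.7
tcp_pos: [0.5859, -0.0569, 0.0263]
eef_rot: [-2.129, -2.309, 0.001]
contact_force: [0.1, 0.3, 0.1]
opening: 0.0637
```

Call:
servo_tool(rows=[0.08,0,-0.96,0,0,0,0.5,0.08,0,-0.95,0,0,0,0.5,0.08,0,-0.96,0,0,0,0.5,0.97,-0.06,-0.07,0,0,-0.03,0.5,0.97,-0.06,-0.07,0,0,-0.03,0.5])

```text
time: 14.32
tcp_pos: [0.5791, -0.0027, 0.1019]
eef_rot: [2.123, 2.315, 0.001]
contact_force: [-0.4, 1.1, -0.4]
opening: 0.0643
```

Call:
servo_tool(rows=[0.97,-0.06,-0.06,0,0,-0.03,0.5,0.97,-0.06,-0.07,0,0,-0.03,0.5,0.97,-0.05,-0.07,0,0,-0.03,0.5,0.97,-0.05,-0.07,0,0,-0.03,0.5,0.97,-0.04,-0.07,0,0,-0.02,0.5])

```text
time: 14.95
tcp_pos: [0.5608, 0.1178, 0.1099]
eef_rot: [2.106, 2.331, -0.0]
contact_force: [0.1, 0.6, -0.1]
opening: 0.0641
```

Call:
servo_tool(rows=[0.97,-0.05,-0.06,0,0,-0.03,0.5,0.97,-0.04,-0.07,0,0,-0.03,0.5,0.97,-0.03,-0.07,0,0,-0.03,0.5,0.97,-0.04,-0.07,0,0,-0.03,0.5,0.97,-0.03,-0.07,0,0,-0.03,0.5])

```text
time: 15.58
tcp_pos: [0.5429, 0.2377, 0.1184]
eef_rot: [2.087, 2.348, -0.001]
contact_force: [0.1, 0.0, 0.2]
opening: 0.0641
```

Call:
servo_tool(rows=[0.97,-0.03,-0.06,0,0,-0.03,0.5,0,0,0,0,0,0,0.5])

```text
time: 15.82
tcp_pos: [0.5395, 0.2624, 0.1199]
eef_rot: [2.081, 2.354, 0.0]
contact_force: [0.0, -0.8, 0.2]
opening: 0.0638
```

Run:
```python
from h import *
import cv2
o=ctrl.get_obs();print(o["time"],o["tcp_pos"],o["eef_rot"])
g=eyes.get_image("wrist");pickle.dump((o,g),open("w5.pkl","wb"));t=eyes.get_image("top");pickle.dump(t,open("t5.pkl","wb"))
cam=wristcam(g,o);print("tab",proj(*cam,(.54,.2614,.056)),"eye",proj(*cam,(.4331,.2497,.008)))
i=np.clip(g["img"][:,:,::-1]*1.2,0,255).astype(np.uint8)
j=cv2.resize(np.clip(t["img"][145:250,255:355,::-1]*1.6,0,255).astype(np.uint8),(400,420),interpolation=cv2.INTER_CUBIC)
i=np.hstack([i[:,:],j]);i=i[:,:960]
cv2.imwrite("pics/w5.png",np.hstack([i[:,80:480],j]));print(i.shape)
```

```text
15.825 [0.53947275 0.26243578 0.11987204] [2.08070529e+00 2.35354711e+00 4.44484578e-04]
tab [276.94948624 213.47743899] eye [162.02890163 195.38680787]
(420, 960, 3)
```

View pics/w5.png

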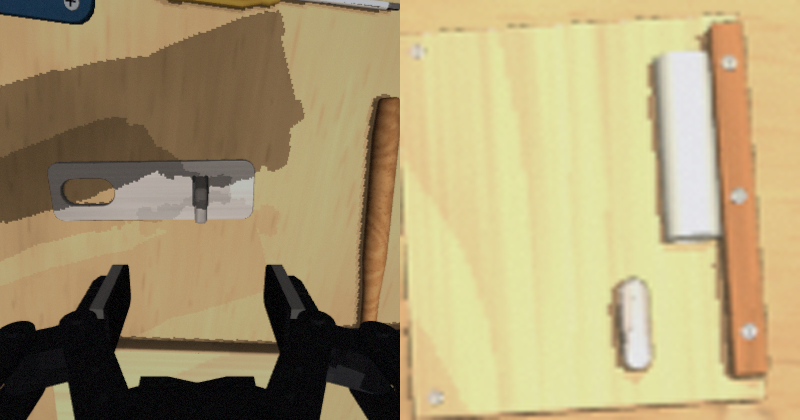

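The right panel confirms that the pipe lies along the fence. In the full wrist image the eye is at (169,192), the plate corners are about (129,163), (334,160), (334,219), (132,222), and the tab is near column 280.

Run:
```python
from h import *
o,g=pickle.load(open("w5.pkl","rb"));cam=wristcam(g,o)
c=[wp(cam,u,.008) for u in((129,163),(334,160),(334,219),(132,222))];print(np.array(c).round(4),np.linalg.norm(c[0]-c[1]),np.linalg.norm(c[1]-c[2]))
m=sum(c)/4;d1=c[1]-c[0];d2=c[2]-c[3];print("mid",m.round(4),np.arctan2(d1[1],d1[0]),np.arctan2(d2[1],d2[0]))
e=wp(cam,(169,192),.008);print("eye",e.round(4))
for yaw in(.12,.13):
  x=np.array([np.cos(yaw),np.sin(yaw)]);print("tab",m[:2]+.045*x,e[:2]+.105*x)
for y in(-.015,.015):
  for z in(.008,.056):
    P=m+np.append(.045*x+y*np.array([-x[1],x[0]]),0);P[2]=z;print(y,z,proj(*cam,P))
# scene triangulation-free check: top camera
```

```text
[[0.403  0.2767 0.008 ]
 [0.5869 0.3021 0.008 ]
 [0.5969 0.2463 0.008 ]
 [0.4048 0.2195 0.008 ]] 0.1856430862087631 0.05673101250780883
mid [0.4979 0.2611 0.008 ] 0.13731647468102884 0.1385416069075416
eye [0.4395 0.2538 0.008 ]
tab [0.54258547 0.26650548] [0.54375816 0.26636256]
tab [0.54252937 0.26695196] [0.54362725 0.26740436]
-0.015 0.008 [280.43243267 206.86404866]
-0.015 0.056 [281.04139468 224.97874206]
0.015 0.008 [280.30531893 175.71226754]
0.015 0.056 [280.91407511 188.88349584]
```

Run:
```python
from h import *
r=orient(.13)
plan([((.5415,.2645,.10),r),((.5415,.2645,-.018),r)],.5)
```

```text
[0.15, 0.1, 0.79, 0, 0.01, -0.09, 0.5, 0, 0, 0.94, 0, 0, 0, 0.5, 0, 0, 0.95, 0, 0, 0, 0.5, 0, 0, 0.94, 0, 0, 0, 0.5, 0, 0, 0.95, 0, 0, 0, 0.5]
[0, 0, 0.94, 0, 0, 0, 0.5]
```

Call:
servo_tool(rows=[0.15,0.1,0.79,0,0.01,-0.09,0.5,0,0,0.94,0,0,0,0.5,0,0,0.95,0,0,0,0.5,0,0,0.94,0,0,0,0.5,0,0,0.6,0,0,0,0.5])

```text
time: 16.55
tcp_pos: [0.5414, 0.2634, 0.0132]
eef_rot: [-2.074, -2.358, 0.002]
contact_force: [0.4, -0.1, -0.6]
opening: 0.0642
```

Call:
servo_tool(rows=[0,0,0.6,0,0,0,0.5,0,0,0.5,0,0,0,0.5,0,0,0.2,0,0,0,0.5,0,0,0,0,0,0,0], grip_force=40)

```text
time: 17.05
tcp_pos: [0.542, 0.2647, -0.0182]
eef_rot: [-2.072, -2.36, -0.001]
contact_force: [-0.8, -0.2, 0.4]
opening: 0.047
```

Call:
servo_tool(rows=[0,0,0,0,0,0,-0.4,0,0,0,0,0,0,-0.7])

```text
time: 17.3
tcp_pos: [0.5425, 0.265, -0.0175]
eef_rot: [-2.073, -2.36, -0.003]
contact_force: [-0.1, -0.2, 0.6]
opening: 0.0128
```

Call:
servo_tool(rows=[0,0,0,0,0,0,-1,0,0,0,0,0,0,-1,0,0,0,0,0,0,-1])

```text
time: 17.68
tcp_pos: [0.5424, 0.265, -0.0175]
eef_rot: [-2.073, -2.36, -0.003]
contact_force: [0.2, -0.1, 5.0]
opening: 0.0096
```

Run:
```python
from h import *
o=ctrl.get_obs();print(o["time"],o["tcp_pos"],o["contact_force"],o["moment"],o["opening"])
```

```text
17.675 [ 0.54244615  0.26497059 -0.01746332] [ 0.18545151 -0.09379135  4.96881122] [-0.03587132  0.17923825  0.00089802] 0.00956846405023913
```

The tab is gripped at 9.6 mm opening. Next I lift and carry the plate to a tilted pose above the stud head.

```bash
cat >> h.py <<'E'
EX=.0005; GX=.105; GZ=-.0175
def tcp_for(x,y,z,tilt,yaw=0.):  # eye underside centre in stud frame (mm), tilt deg -> TCP pose
    th=np.radians(tilt);pr=Rn.from_euler("z",YAW+yaw)*Rn.from_euler("y",-th)
    return board(x/1e3,y/1e3,z/1e3)+pr.apply([GX,-EX,GZ]),orient(YAW+yaw,th)
def eye_now(o=None):
    o=o or ctrl.get_obs();R=Rn.from_rotvec(o["eef_rot"]);e=inboard(o["tcp_pos"]+R.apply([EX,-GX,-GZ*-1*-1 if 0 else GZ]))
    ty=Rn.from_euler("z",-YAW).apply(R.apply([0,1,0]));return (e*1e3).round(1),np.degrees(np.arcsin(ty[2])).round(2),np.arctan2(ty[1],ty[0]).round(4)
def bar(bx,bz,tilt,y=2.,yaw=0.):
    th=np.radians(tilt);return tcp_for(bx+25*np.cos(th),y,bz+25*np.sin(th),tilt,yaw)
E
python3 - <<'E'
from h import *
print(eye_now())
o=ctrl.get_obs();p=o["tcp_pos"];r=Rn.from_rotvec(o["eef_rot"])
P,Q=plan([((p[0],p[1],.11),r),tcp_for(-23,2,115,35)],-1)
print(P)
E
```

```text
(array([ 1.000e-01,  3.289e+02, -1.810e+01]), np.float64(0.06), np.float64(0.0495))
[0, 0, -0.85, 0, 0, 0, -1, 0, 0, -0.85, 0, 0, 0, -1, 0, 0, -0.85, 0, 0, 0, -1, 0, 0, -0.85, 0, 0, 0, -1, 0.01, 0, -0.85, 0, 0, 0, -1]
[0, 0.01, -0.85, 0, 0, 0, -1, -0.94, -0.14, -0.2, -0.42, -0.01, 0.03, -1, -0.95, -0.13, -0.2, -0.41, -0.01, 0.03, -1, -0.94, -0.11, -0.21, -0.42, -0.01, 0.04, -1, -0.95, -0.1, -0.21, -0.41, -0.02, 0.03, -1]
[-0.94, -0.09, -0.21, -0.42, -0.01, 0.03, -1, -0.95, -0.08, -0.22, -0.42, -0.01, 0.03, -1, -0.95, -0.06, -0.22, -0.41, -0.01, 0.04, -1, -0.94, -0.05, -0.22, -0.42, -0.01, 0.03, -1, -0.95, -0.04, -0.22, -0.41, -0.01, 0.03, -1]
[-0.95, -0.03, -0.22, -0.42, -0.01, 0.03, -1, -0.95, -0.01, -0.22, -0.42, -0.01, 0.04, -1, -0.95, 0, -0.22, -0.41, -0.02, 0.03, -1, -0.94, 0.01, -0.22, -0.42, -0.01, 0.03, -1, -0.95, 0.02, -0.21, -0.41, -0.01, 0.03, -1]
[ 0.53703693 -0.06859553  0.178783  ]
```

Call:
servo_tool(rows=[0,0,0,0,0,0,-1,0,0,-0.3,0,0,0,-1,0,0,-0.85,0,0,0,-1,0,0,-0.85,0,0,0,-1,0,0,-0.85,0,0,0,-1], grip_force=90)

```text
time: 18.3
tcp_pos: [0.5408, 0.264, 0.0525]
eef_rot: [-2.072, -2.359, 0.003]
contact_force: [0.8, -0.1, -5.6]
opening: 0.0087
```

Call:
servo_tool(rows=[0,0,-0.85,0,0,0,-1,0,0,-0.85,0,0,0,-1,0,0,-0.6,0,0,0,-1,-0.94,-0.14,-0.2,-0.42,-0.01,0.03,-1,-0.95,-0.13,-0.2,-0.41,-0.01,0.03,-1])

```text
time: 18.92
tcp_pos: [0.5405, 0.2162, 0.1198]
eef_rot: [2.04, 2.31, 0.098]
contact_force: [-0.1, -0.8, -5.4]
opening: 0.0089
```

Call:
servo_tool(rows=[-0.94,-0.11,-0.21,-0.42,-0.01,0.04,-1,-0.95,-0.1,-0.21,-0.41,-0.02,0.03,-1,-0.94,-0.09,-0.21,-0.42,-0.01,0.03,-1,-0.95,-0.08,-0.22,-0.42,-0.01,0.03,-1,-0.95,-0.06,-0.22,-0.41,-0.01,0.04,-1])

```text
time: 19.55
tcp_pos: [0.5375, 0.0966, 0.1442]
eef_rot: [1.952, 2.169, 0.327]
contact_force: [0.3, -0.4, -4.6]
opening: 0.0088
```

Call:
servo_tool(rows=[-0.94,-0.05,-0.22,-0.42,-0.01,0.03,-1,-0.95,-0.04,-0.22,-0.41,-0.01,0.03,-1,-0.95,-0.03,-0.22,-0.42,-0.01,0.03,-1,-0.95,-0.01,-0.22,-0.42,-0.01,0.04,-1,-0.95,0,-0.22,-0.41,-0.02,0.03,-1])

```text
time: 20.18
tcp_pos: [0.5351, -0.0221, 0.1682]
eef_rot: [1.851, 2.019, 0.535]
contact_force: [0.2, -1.2, -5.5]
opening: 0.0089
```

Call:
servo_tool(rows=[-0.94,0.01,-0.22,-0.42,-0.01,0.03,-1,-0.95,0.02,-0.21,-0.41,-0.01,0.03,-1,0,0,0,0,0,0,-1])

```text
time: 20.55
tcp_pos: [0.5335, -0.0701, 0.1772]
eef_rot: [1.811, 1.956, 0.61]
contact_force: [0.0, 0.7, -5.6]
opening: 0.0088
```

Run:
```python
from h import *
o=ctrl.get_obs();print(o["time"],o["tcp_pos"],o["contact_force"],o["opening"],o["qpos"]);print(eye_now(o))
plan([bar(-44,38,35)],-1)
```

```text
20.55 [ 0.53350014 -0.07014654  0.1772257 ] [ 0.01484993  0.72316874 -5.6380579 ] 0.008774427854766606 [-0.25415252 -0.09585602 -0.8179582   0.27000129  0.1859489   1.29561396]
(array([-27. ,   1.2, 113.9]), np.float64(34.64), np.float64(-0.0036))
[0.02, -0.43, 0.69, -0.02, 0.01, -0.01, -1, 0.01, -0.43, 0.7, -0.02, 0, -0.01, -1, 0.02, -0.43, 0.69, -0.02, 0.01, -0.01, -1]
```

Run:
```python
from h import *
import cv2
o=ctrl.get_obs();g=eyes.get_image("wrist");s=eyes.get_image("scene");pickle.dump((o,g,s),open("w6.pkl","wb"))
cam=wristcam(g,o);sc=(s["camera_matrix"],s["R"],s["t"])
R=Rn.from_rotvec(o["eef_rot"])
for nm,c in(("wrist",cam),("scene",sc)):
    print(nm,"head ends",[proj(*c,board(x,0,.037)).round(0) for x in(-.032,.032)],"eye top ends",[proj(*c,o["tcp_pos"]+R.apply([EX,-GX+d,GZ-.008])).round(0) for d in(-.025,.025)])
i=np.clip(g["img"][:,:,::-1]*1.5,0,255).astype(np.uint8)
j=cv2.resize(np.clip(s["img"][150:250,240:340,::-1]*1.5,0,255).astype(np.uint8),(240,240),interpolation=cv2.INTER_CUBIC)
c=np.zeros((420,800,3),np.uint8);c[:,:560]=i;c[:240,560:]=j;cv2.imwrite("pics/w6.png",c)
```

```text
wrist head ends [array([ 68., 222.]), array([157., 207.])] eye top ends [array([ 32., 265.]), array([126., 265.])]
scene head ends [array([301., 228.]), array([312., 215.])] eye top ends [array([297., 208.]), array([305., 190.])]
```

View pics/w6.png

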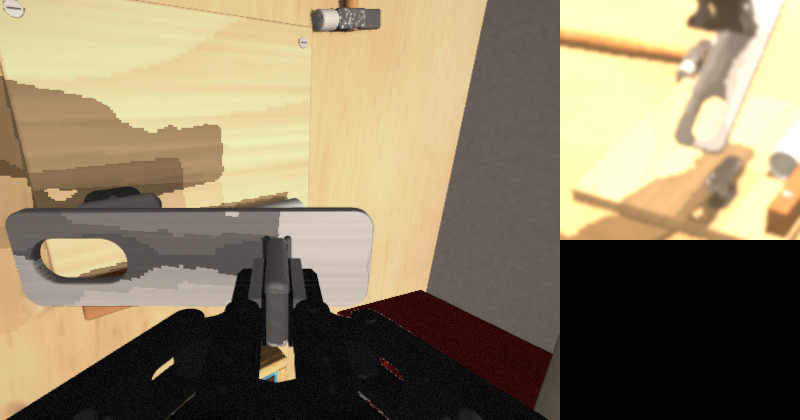

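View 10: in the wrist panel the eye spans columns 40–128 and rows 238–282. The scene panel puts the eye centre at (302,199), against a predicted (301,199). I'll set the lateral grip offset to 1.5 mm, descend until the head is about to enter the eye, and check there.

```bash
sed -i 's/^EX=.0005/EX=.0015/' h.py
python3 - <<'E'
from h import *
print(eye_now());plan([bar(-44,33,35,1.5)],-1)
E
```

```text
(array([-25.4,   3.2, 114.7]), np.float64(34.73), np.float64(-0.0009))
[-0.02, -0.49, 0.75, -0.02, 0, 0, -1, -0.02, -0.49, 0.74, -0.01, 0, 0, -1, -0.03, -0.49, 0.74, -0.02, 0, -0.01, -1]
```

Call:
servo_tool(rows=[-0.02,-0.49,0.75,-0.02,0,0,-1,-0.02,-0.49,0.74,-0.01,0,0,-1,-0.03,-0.49,0.74,-0.02,0,0,-1,0,0,0,0,0,0,-1])

```text
time: 21.15
tcp_pos: [0.5361, -0.069, 0.1097]
eef_rot: [1.806, 1.959, 0.616]
contact_force: [-0.5, 0.3, -5.1]
opening: 0.0087
```

Run:
```python
from h import *
import cv2
o=ctrl.get_obs();g=eyes.get_image("wrist");s=eyes.get_image("scene");pickle.dump((o,g,s),open("w7.pkl","wb"))
print(o["time"],eye_now(o),o["contact_force"])
cam=wristcam(g,o);R=Rn.from_rotvec(o["eef_rot"])
print("head",[proj(*cam,board(x,y,.037)).round(0) for x,y in((-.032,0),(.032,0),(0,.01),(0,-.01))])
print("eye",[proj(*cam,o["tcp_pos"]+R.apply([EX+a,-GX+d,GZ-.008])).round(0) for d,a in((-.025,0),(.025,0),(0,.013),(0,-.013))])
i=np.clip(g["img"][150:350,0:240,::-1]*2.2,0,255).astype(np.uint8)
i=cv2.resize(i,None,fx=2.2,fy=2.2,interpolation=cv2.INTER_CUBIC)
j=cv2.resize(np.clip(s["img"][170:250,265:345,::-1]*1.3,0,255).astype(np.uint8),(270,270),interpolation=cv2.INTER_CUBIC)
c=np.zeros((440,800,3),np.uint8);c[:,:528]=i;c[:270,530:]=j;cv2.imwrite("pics/w7.png",c)
```

```text
21.15 (array([-24.2,   2.7,  46. ]), np.float64(34.84), np.float64(0.0006)) [-0.45098662  0.30715885 -5.13676154]
head [array([ 70., 258.]), array([181., 234.]), array([128., 230.]), array([133., 260.])]
eye [array([ 32., 263.]), array([126., 263.]), array([ 74., 241.]), array([ 83., 285.])]
```

View pics/w7.png

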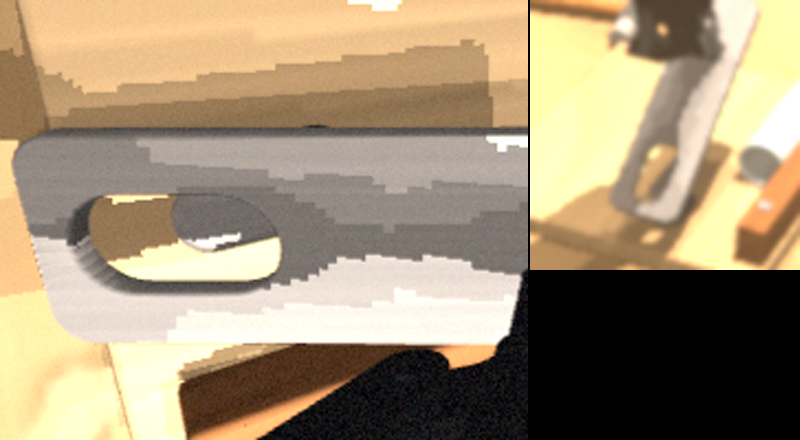

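The relative view shows the eye rim at columns 30–128 and rows 238–283, and the head tip at about column 78, rows 238–264, inside the eye. The eye therefore sits about +1 mm in y of the stud, and its bar clears the head's near end. Going down, then forward to find the neck.

Run:
```python
from h import *
plan([bar(-44,17,35,2.3),bar(-18,17,35,2.3),bar(-8,17,35,2.3)],-1,step=.35)
```

```text
[0.02, -0.24, 0.27, 0.02, 0, 0.01, -1, 0.01, -0.24, 0.26, 0.01, 0, 0, -1, 0, 0.28, 0.2, 0, 0, 0, -1, 0, 0.29, 0.2, 0, 0, 0, -1, 0, 0.28, 0.2, 0, 0, 0, -1]
[0, 0.33, 0.23, 0, 0, 0, -1]
```

Call:
servo_tool(rows=[0,-0.24,0.27,0.02,0,0,-1,0,-0.24,0.26,0.01,0,0,-1,0,0,0,0,0,0,-1])

```text
time: 21.62
tcp_pos: [0.5352, -0.0706, 0.0938]
eef_rot: [1.805, 1.956, 0.615]
contact_force: [-0.1, 0.5, -5.2]
opening: 0.0087
```

Call:
servo_tool(rows=[0,0.28,0.2,0,0,0,-1,0,0.29,0.2,0,0,0,-1,0,0,0,0,0,0,-1])

```text
time: 22.0
tcp_pos: [0.5559, -0.0697, 0.0962]
eef_rot: [1.801, 1.953, 0.618]
contact_force: [-0.7, -0.9, -5.5]
opening: 0.0092
```

Call:
servo_tool(rows=[0,0.28,0.2,0,0,0,-1,0,0.16,0.11,0,0,0,-1,0,0,0,0,0,0,-1])

```text
time: 22.38
tcp_pos: [0.5679, -0.0684, 0.0953]
eef_rot: [1.802, 1.954, 0.617]
contact_force: [-0.2, -0.3, -4.8]
opening: 0.0087
```

Run:
```python
from h import *
o=ctrl.get_obs();e=eye_now(o);print(o["time"],e,"bar x",e[0][0]-25*np.cos(np.radians(e[1])),"z",e[0][2]-25*np.sin(np.radians(e[1])),o["contact_force"],o["moment"],o["opening"])
```

```text
22.375 (array([ 7.8,  0.7, 31.3]), np.float64(35.08), np.float64(0.0012)) bar x -12.658759556842622 z 16.93200927772778 [-0.16264213 -0.26196075 -4.76566576] [-0.08360047  1.03529849 -0.02370185] 0.008727642940918318
```

Call:
servo_tool(rows=[0.03,0.08,0.06,0,0,0,-1,0,0,0,0,0,0,-1])

```text
time: 22.62
tcp_pos: [0.5697, -0.0674, 0.095]
eef_rot: [1.803, 1.954, 0.616]
contact_force: [0.2, -1.0, -5.5]
opening: 0.0088
```

Call:
servo_tool(rows=[0.02,0.08,0.06,0,0,0,-1,0,0,0,0,0,0,-1])

```text
time: 22.88
tcp_pos: [0.5724, -0.0667, 0.0951]
eef_rot: [1.803, 1.954, 0.617]
contact_force: [-0.4, -0.6, -5.9]
opening: 0.0089
```

Call:
servo_tool(rows=[0,0.05,0.03,0,0,0,-1,0,0,0,0,0,0,-1])

```text
time: 23.12
tcp_pos: [0.5737, -0.0666, 0.0952]
eef_rot: [1.803, 1.954, 0.616]
contact_force: [0.2, -0.5, -5.2]
opening: 0.0091
```

```bash
cat > st.py <<'E'
from h import *
o=ctrl.get_obs();e=eye_now(o);print(o["time"],e,"bar x",e[0][0]-25*np.cos(np.radians(e[1])),"z",e[0][2]-25*np.sin(np.radians(e[1])),o["contact_force"].round(1),o["moment"].round(2),o["opening"])
E
python3 st.py
```

```text
23.125 (array([13.7,  2. , 31.2]), np.float64(35.06), np.float64(0.0008)) bar x -6.763773685221871 z 16.83915160723361 [ 0.2 -0.5 -5.2] [-0.11  1.04 -0.03] 0.009078445257190924
```

Call:
servo_tool(rows=[0,0.07,0.05,0,0,0,-1,0,0,0,0,0,0,-1])

```text
time: 23.38
tcp_pos: [0.576, -0.0665, 0.0952]
eef_rot: [1.803, 1.954, 0.617]
contact_force: [-0.7, -0.1, -4.7]
opening: 0.009
```

Call:
servo_tool(rows=[0,0.05,0.03,0,0,0,-1,0,0,0,0,0,0,-1])

```text
time: 23.62
tcp_pos: [0.5774, -0.0664, 0.0952]
eef_rot: [1.803, 1.954, 0.616]
contact_force: [-0.8, -0.3, -5.6]
opening: 0.0087
```

Call:
servo_tool(rows=[0,0.05,0.03,0,0,0,-1,0,0,0,0,0,0,-1])

```text
time: 23.88
tcp_pos: [0.5788, -0.0662, 0.0953]
eef_rot: [1.803, 1.954, 0.616]
contact_force: [-0.0, -0.5, -5.2]
opening: 0.0088
```

```bash
python3 st.py
```

```text
23.875 (array([18.8,  2. , 31.3]), np.float64(35.06), np.float64(0.0008)) bar x -1.6637736852218694 z 16.93915160723361 [-0.  -0.5 -5.2] [-0.1   0.99 -0.01] 0.008760859136683417
```

Call:
servo_tool(rows=[0,0.05,0.03,0,0,0,-1,0,0,0,0,0,0,-1])

```text
time: 24.12
tcp_pos: [0.5796, -0.0661, 0.0949]
eef_rot: [1.804, 1.955, 0.615]
contact_force: [-0.9, -0.4, -5.4]
opening: 0.0088
```

Call:
servo_tool(rows=[0,0.05,0.03,0,0,0,-1,0,0,0,0,0,0,-1])

```text
time: 24.38
tcp_pos: [0.5803, -0.0659, 0.0945]
eef_rot: [1.805, 1.956, 0.614]
contact_force: [-4.2, -0.2, -4.5]
opening: 0.0092
```

```bash
python3 st.py
python3 - <<'E'
from h import *
import cv2
o=ctrl.get_obs();g=eyes.get_image("wrist");s=eyes.get_image("scene");pickle.dump((o,g,s),open("w8.pkl","wb"))
# stud head refinement from first scene/top frames: bright blob centroid near prediction
d=pickle.load(open("d0.pkl","rb"));t5=pickle.load(open("t5.pkl","rb"))
for n,im in(("top",d["top"]),("top",t5),("scene",d["scene"])):
    cam=(im["camera_matrix"],im["R"],im["t"]);u=proj(*cam,board(0,0,.037)).round().astype(int)
    hsv=cv2.cvtColor(im["img"],cv2.COLOR_RGB2HSV);w=15;h=hsv[u[1]-w:u[1]+w,u[0]-w:u[0]+w]
    m=((h[...,1]<60)&(h[...,2]>90)).astype(np.uint8);k,l,st,ce=cv2.connectedComponentsWithStats(m)
    j=1+st[1:,4].argmax();c=ce[j]+u-w;print(n,u,c,st[j],wp(cam,c,.055).round(4),inboard(wp(cam,c,.055)).round(4))
E
```

```text
24.375 (array([20.3,  2.2, 30.7]), np.float64(34.92), np.float64(0.0003)) bar x -0.19880273313630425 z 16.38919686013523 [-4.2 -0.2 -4.5] [-0.23  1.9  -0.01] 0.009153320448600401
top [314 226] [313.58041958 225.65034965] [ 11   4   8  22 143] [ 0.4654 -0.0761  0.055 ] [ 0.001  -0.0002  0.037 ]
top [314 226] [313.47972973 225.48648649] [ 11   3   8  23 148] [ 0.4658 -0.0758  0.055 ] [0.0014 0.0001 0.037 ]
scene [307 221] [307.38947368 221.85263158] [ 9 10 14 13 95] [ 0.4635 -0.079   0.055 ] [-0.0011 -0.0029  0.037 ]
```

Contact with the neck: −4.2 N at a nominal bar position of about −1.2 mm, where the true value is −6. So the stud lies about 4.8 mm further along +x than I modelled, and the close view agreed. I'll correct for that, back off 3 mm and level in stages.

```bash
sed -i 's/^YAW=.08; .*/YAW=.08; STUD=np.array([.4644,-.076,.018])+np.array([.0048,.0012,0])/' h.py; python3 st.py
python3 - <<'E'
from h import *
plan([bar(-8.5,16,35,1),bar(-8.5,15,27,1),bar(-8.5,14,20,1.)],-1,step=.5)
E
```

```text
24.475 (array([15.4,  1.4, 30.8]), np.float64(34.93), np.float64(0.0003)) bar x -5.096304714600416 z 16.485619362115287 [-4.5 -1.2 -4.5] [-0.28  1.96 -0.01] 0.00851331605339091
[-0.02, -0.12, -0.07, -0.01, 0.01, 0, -1, 0, -0.06, 0.25, 0.44, 0, 0, -1, 0, -0.04, 0.25, 0.45, 0, 0, -1, 0, -0.04, 0.26, 0.44, 0, 0, -1, 0, -0.05, 0.22, 0.39, 0, 0, -1]
[0, -0.03, 0.22, 0.39, 0, 0, -1, 0, -0.03, 0.22, 0.39, 0, 0, -1]
```

Call:
servo_tool(rows=[-0.02,-0.12,-0.07,0,0,0,-1,0,0,0,0,0,0,-1])

```text
time: 24.72
tcp_pos: [0.5791, -0.0669, 0.0961]
eef_rot: [1.801, 1.953, 0.618]
contact_force: [-0.2, 0.2, -4.2]
opening: 0.0089
```

Call:
servo_tool(rows=[0,-0.06,0.25,0.44,0,0,-1,0,-0.04,0.25,0.45,0,0,-1,0,-0.04,0.26,0.44,0,0,-1,0,0,0,0,0,0,-1])

```text
time: 25.22
tcp_pos: [0.5867, -0.0662, 0.0777]
eef_rot: [1.883, 2.042, 0.492]
contact_force: [-0.7, -1.0, -4.9]
opening: 0.0087
```

Call:
servo_tool(rows=[0,-0.05,0.22,0.39,0,0,-1,0,-0.03,0.22,0.39,0,0,-1,0,0,0,0,0,0,-1])

```text
time: 25.6
tcp_pos: [0.5894, -0.0659, 0.0668]
eef_rot: [1.929, 2.091, 0.415]
contact_force: [-0.1, -0.3, -4.1]
opening: 0.0083
```

```bash
python3 st.py
python3 - <<'E'
from h import *
plan([bar(-8.5,14,20,1.),bar(-8.5,13,10,1.5),bar(-8.5,13,5,3,.015)],-1,step=.5)
E
```

```text
25.6 (array([16.8,  0.7, 24.8]), np.float64(22.52), np.float64(0.0008)) bar x -6.293647362757202 z 15.224852404029626 [-0.1 -0.3 -4.1] [-0.05  0.63  0.03] 0.008343742284291166
[0.01, -0.14, 0.24, 0.42, 0.01, 0.01, -1, 0.01, -0.05, 0.23, 0.42, 0, 0, -1, 0, -0.04, 0.24, 0.41, 0, 0, -1, 0.01, -0.04, 0.23, 0.42, 0, 0, -1, 0, -0.02, 0.24, 0.42, 0, 0, -1]
[0.06, -0.04, 0.22, 0.41, 0.01, -0.07, -1, 0.06, -0.03, 0.23, 0.42, 0, -0.07, -1]
```

Call:
servo_tool(rows=[0.01,-0.14,0.24,0.42,0,0,-1,0.01,-0.05,0.23,0.42,0,0,-1,0,0,0,0,0,0,-1])

```text
time: 25.98
tcp_pos: [0.5898, -0.0655, 0.0544]
eef_rot: [1.976, 2.143, 0.33]
contact_force: [1.3, 0.8, -5.2]
opening: 0.009
```

Call:
servo_tool(rows=[0,-0.04,0.24,0.41,0,0,-1,0.01,-0.04,0.23,0.42,0,0,-1,0,0,0,0,0,0,-1])

```text
time: 26.35
tcp_pos: [0.5906, -0.0651, 0.0422]
eef_rot: [2.023, 2.192, 0.24]
contact_force: [-0.2, -0.5, -4.5]
opening: 0.0088
```

```bash
python3 st.py
python3 - <<'E'
from h import *
plan([bar(-8.5,13,10,1.5),bar(-8.5,13,5,3,.015)],-1,step=.5)
E
```

```text
26.35 (array([15.5,  1.4, 18.5]), np.float64(12.54), np.float64(0.0005)) bar x -8.903616646475058 z 13.07197139175874 [-0.2 -0.5 -4.5] [-0.04  0.22  0.02] 0.008839577290140312
[0, -0.02, 0.24, 0.42, 0.01, 0, -1, 0.06, -0.04, 0.22, 0.42, 0.01, -0.07, -1, 0.07, -0.03, 0.23, 0.42, 0.01, -0.07, -1]
```

Call:
servo_tool(rows=[0,-0.02,0.24,0.42,0,0,-1,0.06,-0.04,0.22,0.42,0,-0.07,-1,0,0,0,0,0,0,-1])

```text
time: 26.72
tcp_pos: [0.5908, -0.0635, 0.0304]
eef_rot: [2.059, 2.248, 0.145]
contact_force: [0.7, -0.3, -5.7]
opening: 0.0091
```

Call:
servo_tool(rows=[0.07,-0.03,0.23,0.42,0,-0.07,-1,0,0,0,0,0,0,-1])

```text
time: 26.98
tcp_pos: [0.5903, -0.0619, 0.0246]
eef_rot: [2.073, 2.279, 0.095]
contact_force: [-0.4, -0.7, -4.4]
opening: 0.0091
```

```bash
python3 st.py
python3 - <<'E'
from h import *
plan([bar(-8.5,12,0,3.5,.02),tcp_for(0,3.5,9,0,.02)],-1,step=.5)
E
```

```text
26.975 (array([15.6,  3.2, 15. ]), np.float64(4.92), np.float64(0.0149)) bar x -9.307885483994314 z 12.855882298887153 [-0.4 -0.7 -4.4] [ 0.05  0.02 -0.03] 0.009108362413014933
[0.02, -0.02, 0.24, 0.41, 0.01, -0.03, -1, 0.02, -0.02, 0.24, 0.41, 0.02, -0.02, -1, 0, -0.33, 0.06, 0, 0, 0, -1, 0.01, -0.33, 0.06, 0, 0, 0, -1]
```

Call:
servo_tool(rows=[0.02,-0.02,0.24,0.41,0,-0.03,-1,0.02,-0.02,0.24,0.41,0,-0.02,-1,0,0,0,0,0,0,-1])

```text
time: 27.35
tcp_pos: [0.5901, -0.0609, 0.0123]
eef_rot: [2.106, 2.328, -0.003]
contact_force: [0.4, -0.4, -4.9]
opening: 0.0088
```

Call:
servo_tool(rows=[0,0.06,0,0,0,0,-1,0,0,0,0,0,0,-1])

```text
time: 27.6
tcp_pos: [0.5909, -0.0609, 0.0129]
eef_rot: [2.107, 2.328, -0.004]
contact_force: [0.0, 0.3, -5.1]
opening: 0.0089
```

Call:
servo_tool(rows=[0,0.05,0,0,0,0,-1,0,0,0,0,0,0,-1])

```text
time: 27.85
tcp_pos: [0.5915, -0.0609, 0.0124]
eef_rot: [2.107, 2.329, -0.007]
contact_force: [-0.8, -0.6, -3.6]
opening: 0.0091
```

Call:
servo_tool(rows=[0,0.05,0,0,0,0,-1,0,0,0,0,0,0,-1])

```text
time: 28.1
tcp_pos: [0.5918, -0.0608, 0.0119]
eef_rot: [-2.107, -2.329, 0.009]
contact_force: [-4.3, -1.6, -4.8]
opening: 0.0087
```

```bash
python3 st.py
```

```text
28.1 (array([18.4,  3.6, 11.9]), np.float64(-0.29), np.float64(0.0199)) bar x -6.599679771621094 z 12.026535830495304 [-4.3 -1.6 -4.8] [-0.42  0.9   0.14] 0.008714469063886834
```

Run:
```python
from h import *
plan([tcp_for(14,3.5,10,0,.02),tcp_for(0,3.2,8.5,0,.02),tcp_for(0,1.5,6,0,.01)],-1,step=.3)
```

```text
[0, -0.17, 0.06, -0.05, 0.03, 0, -1, 0, -0.28, 0.03, 0, 0, 0, -1, 0, -0.28, 0.03, 0, 0, 0, -1, -0.11, -0.01, 0.1, 0, 0, 0.09, -1]
```

Call:
servo_tool(rows=[0,-0.17,0.06,-0.05,0,0,-1,0,-0.28,0.03,0,0,0,-1,0,-0.28,0.03,0,0,0,-1,0,0,0,0,0,0,-1])

```text
time: 28.6
tcp_pos: [0.5745, -0.0622, 0.0094]
eef_rot: [2.105, 2.327, 0.001]
contact_force: [0.5, -1.4, -5.1]
opening: 0.0091
```

Call:
servo_tool(rows=[-0.08,0,0.08,0,0,0.09,-1,0,0,0,0,0,0,-1])

```text
time: 28.85
tcp_pos: [0.5759, -0.0645, 0.0073]
eef_rot: [2.116, 2.316, 0.001]
contact_force: [0.1, -0.7, -5.5]
opening: 0.0092
```

```bash
python3 st.py
python3 - <<'E'
from h import *
plan([tcp_for(0,1.2,3.5,0,.005),tcp_for(0,.8,0.5,0,.0)],-1,step=.3)
E
```

```text
28.85 (array([2.1, 2.2, 6.4]), np.float64(0.21), np.float64(0.0102)) bar x -22.899832079835324 z 6.308370419423572 [ 0.1 -0.7 -5.5] [ 0.02 -0.16 -0.01] 0.00924522631120366
[-0.06, -0.09, 0.13, 0.03, 0.03, 0.05, -1, -0.04, 0, 0.12, 0, 0, 0.05, -1]
```

Call:
servo_tool(rows=[-0.04,-0.09,0.03,0,0,0.05,-1,0,0,0.05,0,0,0,-1,0,0,0,0,0,0,-1])

```text
time: 29.22
tcp_pos: [0.5733, -0.0655, 0.0052]
eef_rot: [2.122, 2.311, 0.001]
contact_force: [0.3, 0.2, -5.3]
opening: 0.0088
```

Call:
servo_tool(rows=[-0.02,0,0.06,0,0,0.03,-1,0,0,0.05,0,0,0,-1,0,0,0,0,0,0,-1])

```text
time: 29.6
tcp_pos: [0.5733, -0.0661, 0.0025]
eef_rot: [2.126, 2.308, 0.0]
contact_force: [-0.1, 0.6, -4.9]
opening: 0.0084
```

```bash
python3 st.py
```

```text
29.6 (array([-0.6,  1.7,  1.7]), np.float64(0.17), np.float64(0.0022)) bar x -25.599889957037835 z 1.6258236156249533 [-0.1  0.6 -4.9] [-0.   -0.2   0.02] 0.008383097819236247
```

The eye's underside is at 1.7 mm with no contact force, so it is already around the boss. Lowering to the board.

Call:
servo_tool(rows=[0,0,0.04,0,0,0,-1,0,0,0.03,0,0,0,-1,0,0,0,0,0,0,-1])

```text
time: 29.98
tcp_pos: [0.5736, -0.066, 0.0011]
eef_rot: [2.125, 2.307, 0.001]
contact_force: [0.5, -0.3, -2.6]
opening: 0.0088
```

Call:
servo_tool(rows=[0,0,0.02,0,0,0,-1,0,0,0,0,0,0,-1])

```text
time: 30.22
tcp_pos: [0.5737, -0.0661, 0.0008]
eef_rot: [2.125, 2.307, 0.001]
contact_force: [1.0, 0.2, -1.7]
opening: 0.009
```

```bash
python3 st.py
```

```text
30.225 (array([-0.2,  1.7, -0.2]), np.float64(0.22), np.float64(0.0021)) bar x -25.199815706687456 z -0.29599287298106536 [ 1.   0.2 -1.7] [ 0.06  0.28 -0.01] 0.009025562626561397
```

Call:
servo_tool(rows=[0,0,0,0,0,0,-0.6,0,0,0,0,0,0,-0.2,0,0,0,0,0,0,0,0,0,0,0,0,0,0], grip_force=30)

```text
time: 30.72
tcp_pos: [0.5735, -0.0661, 0.0005]
eef_rot: [2.125, 2.307, 0.001]
contact_force: [0.1, 0.1, 0.1]
opening: 0.043
```

Call:
servo_tool(rows=[0,0,-0.3,0,0,0,0,0,0,-0.6,0,0,0,0,0,0,-1,0,0,0,0,0,0,-1,0,0,0,0,0,0,-1,0,0,0,0])

```text
time: 31.35
tcp_pos: [0.5735, -0.0659, 0.1001]
eef_rot: [2.125, 2.307, 0.002]
contact_force: [0.0, 0.2, -0.1]
opening: 0.0425
```

Call:
servo_tool(rows=[0,0,-1,0,0,0,0,0.6,0,-1,0,0,0,0,1,0,-0.5,0,0,0,0,1,0,0,0,0,0,0,1,0,0,0,0,0,0])

```text
time: 31.98
tcp_pos: [0.5659, 0.0248, 0.1619]
eef_rot: [2.125, 2.306, 0.003]
contact_force: [-0.2, -0.1, -0.0]
opening: 0.0426
```

Call:
servo_tool(rows=[1,0,0,0,0,0,0,1,0,0,0,0,0,0,1,0,0,0,0,0,0,1,0,0,0,0,0,0,1,0,0,0,0,0,0])

```text
time: 32.6
tcp_pos: [0.5554, 0.1495, 0.1612]
eef_rot: [2.125, 2.307, 0.003]
contact_force: [0.5, -0.7, -0.3]
opening: 0.0429
```

```bash
python3 st.py
python3 - <<'E'
from h import *
import cv2
o=ctrl.get_obs();print(o["tcp_pos"],o["opening"])
t=eyes.get_image("top");s=eyes.get_image("scene");pickle.dump((t,s),open("end.pkl","wb"))
a=cv2.resize(np.clip(t["img"][145:250,255:355,::-1]*1.6,0,255).astype(np.uint8),(500,525),interpolation=cv2.INTER_CUBIC)
b=cv2.resize(np.clip(s["img"][160:250,265:350,::-1]*1.5,0,255).astype(np.uint8),(300,318),interpolation=cv2.INTER_CUBIC)
c=np.zeros((525,800,3),np.uint8);c[:,:500]=a;c[:318,500:]=b;cv2.imwrite("pics/end.png",c)
E
```

```text
32.6 (array([ -1.2, 218. , 160.2]), np.float64(0.27), np.float64(0.0021)) bar x -26.199722417889898 z 160.08219071151566 [ 0.5 -0.7 -0.3] [-0.01  0.03  0.04] 0.04287688405826805
[0.55539013 0.14948836 0.16117968] 0.04287688405826805
```

View pics/end.png

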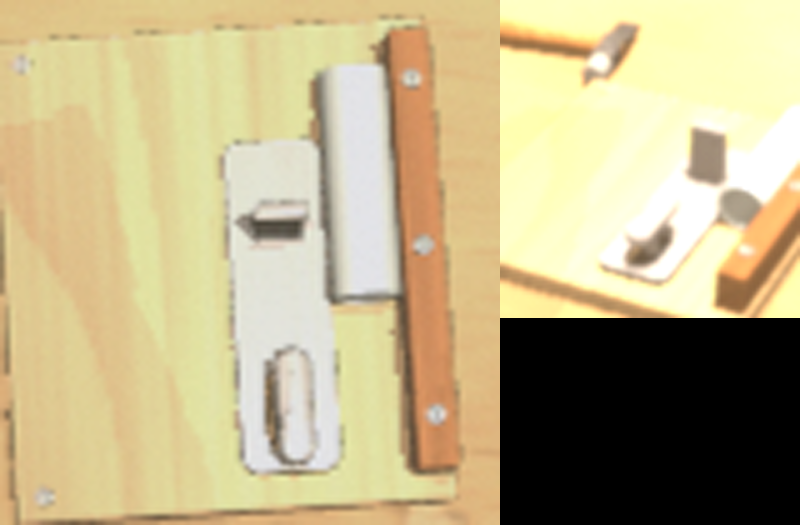

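The last view shows the plate flat with the stud head above it, the eye around the boss, and the pipe between the plate's edge and the fence. The arm is clear of everything.

```bash
python3 -c "
from bench import workorder;print(workorder.job_done())"
```

```text
the job is handed in; nothing more can be done
None
```

The pipe is against the fence, the keeper is seated over the stud's boss, and the job was handed in at about 33 s of the 58 s allowed. The hand-in reports no verdict.

**What I did**
- I rolled the pipe to the fence with the open fingers until I felt 6 N of contact.
- I gripped the keeper by its tab, tilted it 35°, hooked the eye under the stud head and felt for the neck.
- I then levelled the plate, drew it back, lowered it over the boss and let go.

**What the last checks showed**
- Just before release the eye read about (−0.2, 1.7, −0.2) mm from the stud axis, level to 0.22° (0.004 rad) and 0.002 rad off the board's direction. These come from the arm's pose, with the stud position corrected by touch.
- The last top and scene pictures, taken after release, show the plate flat under the stud head, the pipe along the fence and the gripper clear. I did not measure the pipe's final gap to the fence.
- I did not re-measure the bystander tools at the end. No unexpected contact showed in the force readings I took.

**What failed or disagreed**
- **First push missed:** the open fingertips really end about 40 mm behind the reported tool point, not 13 mm or less. The fingers passed over the pipe without touching it, and I repeated the push lower.
- **Stud position:** the camera estimate of the stud was about 5 mm short along the board compared with touching the neck. A second touch with the plate level matched the corrected value to within 1 mm.
- **Camera offset:** the wrist and top cameras differed from each other by about 4 mm.

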